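# Level the spring inspection stage

## Robot

A 7-joint arm with a two-finger parallel gripper is mounted at the origin on the work surface. World frame = base frame: x ahead of the robot, y to its left, z up, the work surface at z = 0. Lengths are in m, angles in rad, forces in N, time in s.
With the tool pointing down it reaches from about 0.425 to 0.925 m from the base axis. Payload 6.8 kg.
Tool frame: the origin (TCP) lies on the front face of the gripper's body, between the roots of the fingers; the fingertips stand 73 mm ahead of it and the grasp point (between the pads) lies 54 mm ahead of it (bot.finger_overhang is the z of the fingertips in the tool frame, in m); z points along the fingers, y is the line along which they close (so a half turn about z gives the same grasp; the last joint's range is limited). The gripper opens to 85 mm and grips with 20 to 120 N. Pads are 22 mm wide; open, the fingers measure 114 mm over their backs; the gripper's body (76 mm by 85 mm) begins 54 mm behind the grasp point. The pads swing forward as they close: fully open they stand 13 mm farther back than shut.
Start: joints at [-1.236, 0.477, 0.022, 1.555, -0.011, 1.109, -0.083], TCP at [0.289, 0.61, 0.304] pointing down, gripper open.
Joint ranges: [-2.96, 2.96], [-0.34, 2.1], [-1.41, 1.46], [0.24, 2.44], [-1.37, 4.51], [0.17, 1.92], [-2.96, 2.96]. Speed limits (rad/s): [2.39, 2.39, 3.14, 3.14, 3.14, 3.14, 3.14].

## Interface

Orientations are given as a unit quaternion [w, x, y, z].
In Python, from station import bot gives the robot as it stands.
- The arm moves only by the tool servo_tool, never from a script. Its argument "motion" is one flat list of numbers, 7 for each row, row after row: the shift along the tool's x, y, z as a fraction of full scale, then the turn, a rotation vector about the tool's x, y, z as a fraction of full scale, then the closure, from 0 (fully open) to 1 (shut). In form: [tx, ty, tz, ax, ay, az, gripper, tx, ty, tz, ax, ay, az, gripper, ...]. A call has 1 to 5 rows; each row shifts and turns the commanded pose from where the row before left it, along the tool's axes as they then stand; what a row does not reach is not made up. Full scale, the value 1, is 0.02 m for a shift and 0.15 rad for a turn. A row lasts 1/8 s, in which the tool goes at most 62.5 mm and 10.7 degrees, less where a joint would pass 70% of its speed; a pose out of reach is approached as far as the arm can. A call with a number of a shift or a turn outside -1 to 1 is refused whole. A call with a gripper value outside its range is refused whole. The fingers move at their own pace and stop on an object; "grip_force" is the grip in N (left out, the last holds). Time passes only in rows, so rows that do not move let the fingers close. It gives the time, the measured TCP pose, the force, the opening and the grip force at its end, in the units of the state.
- bot.get_obs(): the state, without advancing time (a new reading comes with each control period).
- bot.read_camera(name): name is "scene" or "top" or "wrist"; returns the picture (384x512x3 uint8, red, green, blue); there is no depth.
- bot.get_calibration(name): a dict with "mtx" (3x3 intrinsics, pixels), "rvec" (rotation vector, rad) and "tvec" (3), from world to camera coordinates, as OpenCV has them. Camera axes: x right, y down, z forward; pixel columns grow to the right and rows downward; lengths in m; the calibration is good to about 2 mm. A picture is of the moment at which its call begins: read the wrist's pose just before it. get_calibration takes no time and is no camera call; for the wrist camera it gives the pose at the moment of the call.
- bot.hand_in(): hands the job in; it is judged then, once.
Trained networks look in the newest picture that a camera, given by its name, has taken for a name from the list of things; names that differ only in an ending like _2 or _b are one class to them, and where a whole thing is asked for, a point or a joint stands for the part that bears it (a point fixed in the world has none). Each returns a list of dicts, best first, with "p" (0 to 1); they miss things now and then, are a little off and sometimes report something else, mostly with a low value. They report only what shows in the picture. A call takes as long as a camera call.
- bot.boxes_of(camera, name): "uv" ([column, row] in pixels, amid what is visible of it).
The state is a dict: "t": time; "q": joint angles; "joint_vel": joint speeds; "joint_torque": joint torques, N m; "eef_pos": TCP position; "tool_rot": TCP orientation; "contact_force": force on the tool from outside, world axes, zero at the start; "torque": the same for the moment, N m; "gripper_width": opening from 0.0 (shut) to 1.0 (fully open); "grasp_force": force on a finger pad.
Only numpy, scipy, OpenCV 4.12 (cv2) and the standard library are available. Lean on these libraries where they do the work, as an engineer would, in place of code of your own. Each camera call takes 0.05 s, during which the arm holds its last target. There are 200 camera calls.

## Task

The small inspection stage on the bench is out of level. Turn its two winged foot screws, in turn and as far as each needs, until in both of its tubular spirit levels the bubble lies wholly between the two black lines, then let go and leave it so. Each screw moves the bubble of the level that lies between it and the domed pivot foot.

Things in the scene. Friction and masses are not known exactly. Their poses are not given: they have to be found in the camera images.
- screw_a (a point): Middle of the black wing grip (46 long, 14 thick, 32 mm high) of foot screw A, 106 mm above the bench. x along the grip, y across it, z up. It turns on the spot about z (0.06 N m), without rising, and stays where left; stops lie over 0.4 rad beyond what is needed. Clockwise from above lifts this corner: bubble A moves towards this screw by 25 mm per rad; anticlockwise, back.
- screw_b (a point): Middle of the black wing grip (46 long, 14 thick, 32 mm high) of foot screw B (like A), 106 mm above the bench. x along the grip, y across it, z up. It turns on the spot about z (0.06 N m), without rising, and stays where left; stops lie over 0.4 rad beyond what is needed. Clockwise from above lifts this corner: bubble B moves towards this screw by 25 mm per rad; anticlockwise, back.
- bubble_a (a joint): Bubble A: offset in m of the 22 mm pale bubble from the middle of tubular vial A, + towards screw A; 0 is level. Vial: dark case 120 x 28 mm, top 75 mm above the bench, yellow-green window, two black lines 45 mm apart; fixed on the plate midway between the pivot foot and screw A, 90 mm from each. Starts at -0.034 to 0.034. The plate: 250 mm square aluminium, top at 61 mm.
- bubble_b (a joint): Bubble B: offset in m of the 22 mm pale bubble from the middle of tubular vial B, + towards screw B; 0 is level. Vial: dark case 120 x 28 mm, top 75 mm above the bench, yellow-green window, two black lines 45 mm apart; fixed on the plate midway between the pivot foot and screw B, 90 mm from each. Starts at -0.033 to -0.018. Pivot foot: low domed nut at the corner between A and B; not turned.

How it is judged:
At the end, for the whole second after the job is handed in: Both bubbles lie within 11.5 mm of the middle of their vials (each bubble between its two lines) and are at rest (slower than 5 mm/s) (value of joint bubble_a between -0.0115 and 0.0115 m and value of joint bubble_b between -0.0115 and 0.0115 m and velocity of joint bubble_a between -0.005 and 0.005 m/s and velocity of joint bubble_b between -0.005 and 0.005 m/s); the robot touches nothing.
It also fails if it takes over 43 s, if anything falls off the work surface, if the arm or the gripper's body presses on something with over 40 N, if the wrist force passes 120 N, or if a joint passes its speed limit or range.

## Working session

There is one attempt and no reset: what is moved stays moved. The work goes in short steps, Python scripts to look and compute and a tool call to move; the robot and the scene stay as the last step left them, time stands still between calls to the robot, and variables do not carry over. Pictures are saved under pics/ and viewed, at most 10 in all, crops included, and the job is handed in when it is done.

Besides the shell and the picture viewer there is one more tool, called after "Call:" as name(argument=value, ...), one argument or row to a line, values as JSON. servo_tool: Moves the arm, as the interface text tells. Shift numbers are shares of 0.02 m and turn numbers shares of 0.15 rad, none past 1 either way. Its arguments: {"type":"object","properties":{"motion":{"type":"array","items":{"type":"number","minimum":-1,"maximum":1}},"grip_force":{"type":"number"}},"required":["motion"]}

```bash
mkdir -p pics; cat > h.py <<'E'
import numpy as np, cv2
from station import bot
def ray(cam,uv,z):
    c=bot.get_calibration(cam); K=np.array(c["mtx"],float); R=cv2.Rodrigues(np.array(c["rvec"],float))[0]; t=np.array(c["tvec"],float).ravel()
    o=-R.T@t; d=R.T@np.linalg.inv(K)@np.array([uv[0],uv[1],1.])
    return o+d*(z-o[2])/d[2]
def save(cam,n,crop=None,s=1):
    im=bot.read_camera(cam)
    o=im if crop is None else im[crop[1]:crop[3],crop[0]:crop[2]]
    o=cv2.resize(o,None,fx=s,fy=s,interpolation=cv2.INTER_CUBIC)
    cv2.imwrite(f"pics/{n}.png",o[:,:,::-1]); return im
E
python3 - <<'E'
from h import *
save("top","top1",s=1.5)
for n,z in (("screw_a",.106),("bubble_a",.075)):
    for d in bot.boxes_of("top",n): print(n,d["p"],d["uv"],ray("top",d["uv"],z).round(4))
o=bot.get_obs();print(o["t"],o["eef_pos"],o["tool_rot"])
E
```

```text
screw_a 0.74 [286.0, 153.9] [ 0.6506 -0.0068  0.106 ]
screw_a 0.7 [169.4, 212.8] [0.537  0.2238 0.106 ]
bubble_a 0.52 [227.9, 231.5] [0.4988 0.1116 0.075 ]
bubble_a 0.4 [274.4, 200.2] [0.561  0.0167 0.075 ]
0.15 [0.28907279 0.60958867 0.30316046] [-9.10533199e-05  2.19582901e-01  9.75593591e-01 -6.96810841e-04]
```

View pics/top1.png

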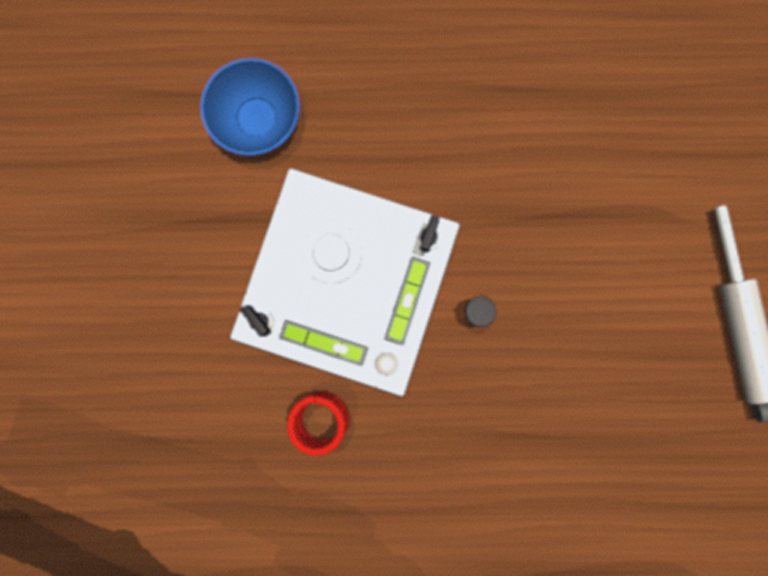

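The top view shows screw grips at about (286,154) and (170,213), the pivot at (257,243), and vials between them. The lower-left vial's bubble sits towards the pivot, and the right vial's bubble looks central. I'll zoom in and measure.

```bash
python3 - <<'E'
from h import *
im=save("top","top2",crop=(150,130,310,250),s=5)
hsv=cv2.cvtColor(im,cv2.COLOR_RGB2HSV)
m=cv2.inRange(hsv,(28,100,80),(50,255,255))
m=cv2.morphologyEx(m,cv2.MORPH_CLOSE,np.ones((9,9)))
n,l,s,c=cv2.connectedComponentsWithStats(m)
for i in range(1,n):
    if s[i,4]>100:
        pts=np.argwhere(l==i)[:,::-1].astype(np.float32); r=cv2.minAreaRect(pts)
        print("vial",s[i],r,ray("top",r[0],.075).round(4))
# grips
d=(im.max(2)<75).astype(np.uint8)
for u in ((286,154),(170,213)):
    w=np.zeros_like(d); w[u[1]-14:u[1]+14,u[0]-14:u[0]+14]=1
    p=np.argwhere(d*w)[:,::-1].astype(np.float32); r=cv2.minAreaRect(p)
    P=np.array([ray("top",q,.115) for q in p])[:,:2]; mu=P.mean(0); ev,V=np.linalg.eigh(np.cov((P-mu).T))
    print("grip",r,len(p),mu,np.degrees(np.arctan2(V[1,1],V[0,1])),np.sqrt(ev*12))
print(ray("top",(386/1.5,364/1.5),.066))
E
```

```text
vial [260 174  24  53 481] ((271.1500244140625, 200.0500030517578), (9.170602798461914, 53.12626266479492), 18.434947967529297) [0.5614 0.0233 0.075 ]
vial [189 216  53  25 493] ((214.9499969482422, 228.15000915527344), (53.12626266479492, 9.17060375213623), 18.434947967529297) [0.5059 0.1377 0.075 ]
grip ((285.12060546875, 155.93235778808594), (8.206526756286621, 22.39537811279297), 4.398705005645752) 65 [ 0.64392762 -0.00408523] 164.89760466601314 [0.01653161 0.04202798]
grip ((171.32644653320312, 212.65586853027344), (22.318681716918945, 10.27733039855957), 57.528804779052734) 128 [0.53672158 0.21947544] -135.05366811170083 [0.01653066 0.04167509]
[0.47538169 0.05248876 0.066     ]
```

View pics/top2.png

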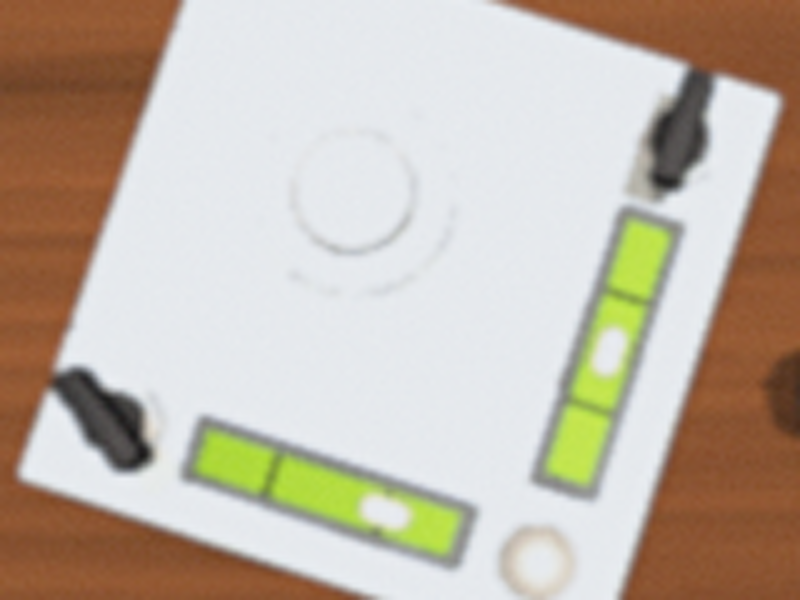

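The right vial's bubble is centred between its lines (crop (609,352)), so that screw needs no turn. The lower-left vial's bubble straddles its pivot-side line, at about -23 mm, so its screw at about (0.5365, 0.222) needs roughly 0.9 rad clockwise. I'm heading there now.

Call:
servo_tool(
  motion=[-0.97,-0.61,0.1,0,0,0,0,-0.97,-0.61,0.1,0,0,0,0,-0.97,-0.61,0.1,0,0,0,0,-0.97,-0.61,0.1,0,0,0,0,-0.97,-0.61,0.1,0,0,0,0],
)

```text
t: 0.82
eef_pos: [0.3518, 0.5116, 0.2939]
tool_rot: [0.0, 0.22, 0.976, 0.0]
contact_force: [0.6, -0.3, -0.3]
gripper_width: 0.995
grasp_force: 0.0
```

Call:
servo_tool(
  motion=[-0.97,-0.61,0.1,0,0,0,0,-0.97,-0.61,0.1,0,0,0,0,-0.97,-0.61,0.1,0,0,0,0,-0.97,-0.61,0.1,0,0,0,0,-0.97,-0.61,0.1,0,0,0,0],
)

```text
t: 1.45
eef_pos: [0.413, 0.4153, 0.2838]
tool_rot: [0.0, 0.22, 0.976, 0.0]
contact_force: [0.8, -0.2, 0.0]
gripper_width: 0.999
grasp_force: 0.0
```

Call:
servo_tool(
  motion=[-0.97,-0.61,0.1,0,0,0,0,-0.97,-0.61,0.1,0,0,0,0,-0.97,-0.61,0.1,0,0,0,0,-0.97,-0.61,0.1,0,0,0,0,-0.97,-0.61,0.1,0,0,0,0],
)

```text
t: 2.08
eef_pos: [0.4744, 0.3185, 0.2738]
tool_rot: [0.0, 0.22, 0.976, 0.0]
contact_force: [-0.0, 0.2, 0.0]
gripper_width: 0.999
grasp_force: 0.0
```

Call:
servo_tool(
  motion=[-0.97,-0.61,0.1,0,0,0,0,-0.97,-0.61,0.1,0,0,0,0,-0.97,-0.61,0.1,0,0,0,0,-0.97,-0.61,0.1,0,0,0,0,-0.97,-0.61,0.1,0,0,0,0],
)

```text
t: 2.7
eef_pos: [0.5357, 0.2219, 0.2638]
tool_rot: [0.0, 0.22, 0.976, 0.0]
contact_force: [1.1, -0.5, -0.0]
gripper_width: 1.001
grasp_force: 0.0
```

Call:
servo_tool(
  motion=[0,0,0,0,0,-1,0,0,0,0,0,0,-1,0,0,0,0,0,0,-1,0,0,0,0,0,0,-1,0,0,0,0,0,0,-1,0],
)

```text
t: 3.32
eef_pos: [0.5354, 0.2225, 0.2638]
tool_rot: [-0.0, -0.155, 0.988, -0.0]
contact_force: [-0.0, 1.2, -0.7]
gripper_width: 0.999
grasp_force: 0.0
```

Call:
servo_tool(
  motion=[0,0,0,0,0,-1,0,0,0,0,0,0,-1,0,0,0,0,0,0,0,0],
)

```text
t: 3.7
eef_pos: [0.5354, 0.2224, 0.2638]
tool_rot: [-0.0, -0.298, 0.955, 0.0]
contact_force: [0.2, -0.3, -0.2]
gripper_width: 0.998
grasp_force: 0.0
```

```bash
python3 - <<'E'
from h import *
from scipy.spatial.transform import Rotation as Ro
o=bot.get_obs();q=o["tool_rot"];R=Ro.from_quat([q[1],q[2],q[3],q[0]]).as_matrix()
print(o["t"],o["eef_pos"],R.round(3),o["q"])
save("wrist","w1",s=1.5)
for d in bot.boxes_of("wrist","screw_b"): print(d["p"],d["uv"],ray("wrist",d["uv"],.106).round(4),ray("wrist",d["uv"],.12).round(4))
E
```

```text
3.7 [0.5353903  0.2224379  0.26381608] [[-0.822 -0.569 -0.   ]
 [-0.569  0.822  0.   ]
 [ 0.     0.    -1.   ]] [-0.45409891  0.36461304 -0.05950163  1.82643263  0.0257959   0.9513227
  1.65154523]
0.92 [257.0, 193.9] [0.5347 0.2215 0.106 ] [0.5307 0.2188 0.12  ]
```

View pics/w1.png

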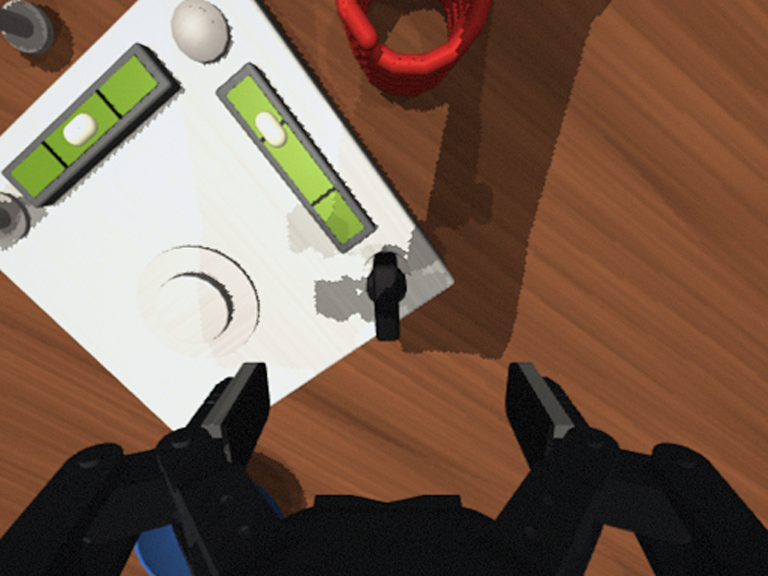

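The wrist view shows the wing grip at about (385,296) in the 1.5x picture. It lies parallel to the pads, centred between them, and within 1 mm of the TCP. I'll descend, grip and turn.

Call:
servo_tool(
  motion=[0,0,1,0,0,0,0,0,0,1,0,0,0,0,0,0,1,0,0,0,0,0,0,1,0,0,0,0,0,0,1,0,0,0,0],
)

```text
t: 4.42
eef_pos: [0.5353, 0.2231, 0.1633]
tool_rot: [0.0, -0.298, 0.955, -0.0]
contact_force: [0.1, 0.1, -0.4]
gripper_width: 0.999
grasp_force: 0.0
```

Call:
servo_tool(
  motion=[0,0,0.1,0,0,0,0.5,0,0,0,0,0,0,1,0,0,0,0,0,0,1,0,0,0,0,0,0,1,0,0,0,0,0,0,1],
  grip_force=25,
)

```text
t: 5.05
eef_pos: [0.5363, 0.2226, 0.163]
tool_rot: [0.001, -0.298, 0.954, -0.0]
contact_force: [0.8, -3.0, 5.6]
gripper_width: 0.264
grasp_force: 24.6
```

Call:
servo_tool(
  motion=[0,0,0,0,0,0,1,0,0,0,0,0,0,1,0,0,0,0,0,0,1],
)

```text
t: 5.42
eef_pos: [0.5363, 0.2226, 0.163]
tool_rot: [0.001, -0.298, 0.954, -0.0]
contact_force: [1.1, -4.0, 6.5]
gripper_width: 0.266
grasp_force: 24.7
```

Call:
servo_tool(
  motion=[0,0,0,0,0,0.5,1,0,0,0,0,0,0.5,1,0,0,0,0,0,0.5,1,0,0,0,0,0,0.5,1,0,0,0,0,0,0,1],
)

```text
t: 6.05
eef_pos: [0.5362, 0.2228, 0.163]
tool_rot: [0.001, -0.152, 0.988, -0.0]
contact_force: [1.2, -2.7, 6.8]
gripper_width: 0.269
grasp_force: 24.7
```

```bash
python3 - <<'E'
from h import *
save("wrist","w2",s=1.5)
print(bot.get_obs()["torque"])
E
```

```text
[-0.77978279 -0.20333198  0.01268681]
```

View pics/w2.png

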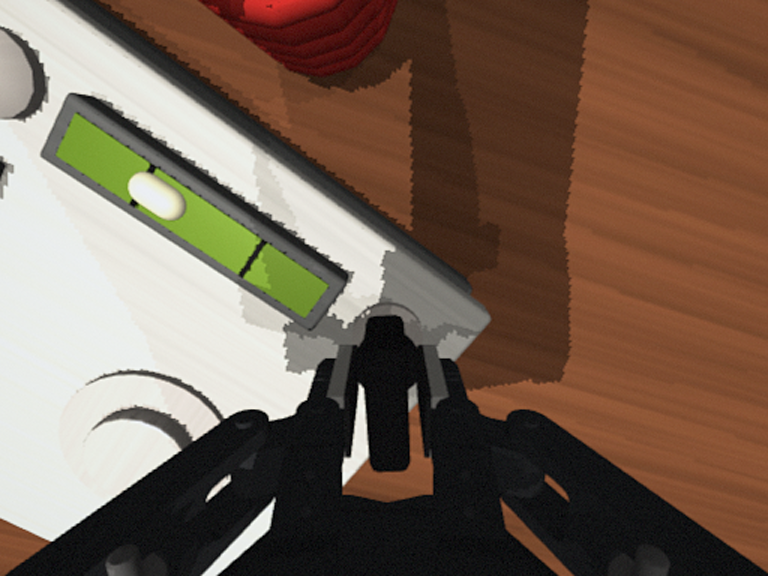

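The turn works: the bubble, at (157,196), has moved towards the screw. The lines' middle is at about (198,222), so it's now near -16 mm and about 0.62 rad remains.

Call:
servo_tool(
  motion=[0,0,0,0,0,0.8,1,0,0,0,0,0,0.8,1,0,0,0,0,0,0.8,1,0,0,0,0,0,0.8,1,0,0,0,0,0,0.9,1],
)

```text
t: 6.72
eef_pos: [0.5362, 0.2231, 0.163]
tool_rot: [0.001, 0.156, 0.988, 0.001]
contact_force: [1.0, -1.1, 6.6]
gripper_width: 0.265
grasp_force: 24.6
```

Call:
servo_tool(
  motion=[0,0,0,0,0,0,1,0,0,0,0,0,0,1,0,0,0,0,0,0,0,0,0,0,0,0,0,0,0,0,0,0,0,0,0],
)

```text
t: 7.35
eef_pos: [0.5349, 0.2235, 0.1617]
tool_rot: [-0.0, 0.153, 0.988, 0.0]
contact_force: [0.8, -0.4, 0.2]
gripper_width: 0.89
grasp_force: 0.0
```

Call:
servo_tool(
  motion=[0,0,0,0,0,0,0,0,0,0,0,0,0,0,0,0,-0.5,0,0,0,0,0,0,-1,0,0,0,0,0,0,-1,0,0,0,0],
)

```text
t: 7.98
eef_pos: [0.5353, 0.2232, 0.2131]
tool_rot: [0.0, 0.153, 0.988, 0.0]
contact_force: [-0.1, 0.3, 0.8]
gripper_width: 0.999
grasp_force: 0.0
```

Call:
servo_tool(
  motion=[0,0,-1,0,0,0,0,0,0,-1,0,0,0,0,0,0,-1,0,0,0,0,0,0,-0.5,0,0,0,0,0,0,0,0,0,0,0],
)

```text
t: 8.6
eef_pos: [0.5355, 0.2233, 0.2827]
tool_rot: [0.001, 0.153, 0.988, 0.001]
contact_force: [0.8, 0.3, -0.1]
gripper_width: 0.999
grasp_force: 0.0
```

```bash
python3 - <<'E'
from h import *
save("wrist","w3",s=1.5)
print(bot.get_obs()["t"])
E
```

```text
8.65
```

View pics/w3.png

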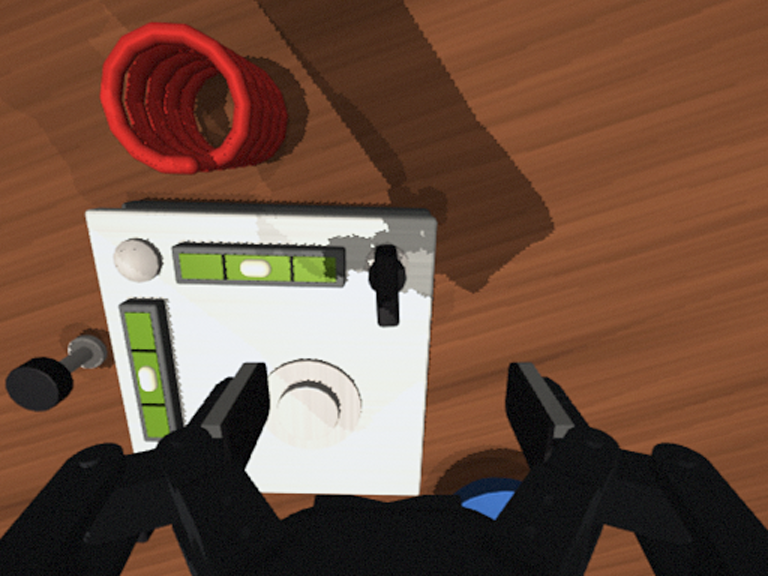

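Both bubbles lie between their lines. B is at column 255, between 225 and 292. The other is at row 379, between 350 and 404. The gripper is clear, so I'm handing in.

```bash
python3 -c "
from station import bot; print(bot.hand_in())"
```

```text
the job is handed in; nothing more can be done
None
```

I turned only foot screw B, about 0.9 rad clockwise, because level A's bubble was already centred; in the last picture both bubbles lay between their lines with the gripper clear, and I handed in at about 8.7 s (the hand-in returned no verdict).

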